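Fit the engine mount plate onto the firewall studs

ROBOT

A 7-joint arm with a two-finger parallel gripper is mounted at the origin on the work surface. World frame = base frame: x ahead of the robot, y to its left, z up, the work surface at z = 0. Lengths are in m, angles in rad, forces in N, time in s.
With the tool pointing down it reaches from about 0.425 to 0.95 m from the base axis. Payload 16.7 kg.
Tool frame: the origin (TCP) lies between the finger pads; the fingertips stand 14 mm ahead of it and the grasp point (between the pads) lies 5 mm behind it; z points along the fingers, x is the direction in which the jaws open and shut, and the axes are right-handed (so a half turn about z gives the same grasp; the last joint's range is limited). The gripper opens to 94 mm and grips with 3 to 60 N. Pads are 16 mm wide; open, the fingers measure 119 mm over their backs; the gripper's body (75 mm by 177 mm) begins 78 mm behind the grasp point.
Start: joints at [-1.292, 0.426, 0.074, 1.606, -0.034, 1.111, -0.067], TCP at [0.28, 0.614, 0.219] pointing down, gripper open.
Joint ranges: [-2.85, 2.85], [-0.5, 2.14], [-1.23, 1.37], [0.21, 2.46], [-1.02, 4.16], [0.16, 2.05], [-2.73, 2.73]. Speed limits (rad/s): [1.89, 1.89, 2.39, 2.39, 3.01, 3.01, 3.01].

INTERFACE

Orientations are given as a unit quaternion [w, x, y, z].
In Python, from rig import * gives the robot as it stands.
- The arm moves only by the tool servo_tool, never from a script. Its argument "motion" is a list of rows, each a list of 6 numbers: the shift along the world's x, y, z in units of 0.02 m (1.0 is 0.02 m), then the turn, a rotation vector about the world's x, y, z in units of 90 degrees (1.0 is 90 degrees). A call has 1 to 5 rows; each row shifts and turns the pose as measured when the row begins; what a row does not reach is not made up. A row lasts 1/12 s, in which the tool goes at most 41.7 mm and 7.16 degrees, less where a joint would pass 70% of its speed; a pose out of reach is approached as far as the arm can. A call with a number of a shift or a turn outside -1 to 1 is refused whole. A call with a gripper value outside its range is refused whole. "jaw" is the closure, from 0 (fully open) to 1 (shut), set as the call begins (left out, the last holds). The fingers move at their own pace and stop on an object; the grip force is fixed at half the most. Time passes only in rows, so rows that do not move let the fingers close. It gives the time, the measured TCP pose, the force and the opening at its end, in the units of the state.
- get_obs(): the state, without advancing time (a new reading comes with each control period).
- camera(name): name is "scene" or "top" or "wrist"; returns a dict with "image" (480x640x3 uint8, red, green, blue), "fx", "fy", "cx", "cy" (pixels), "dist" ([k1, k2, p1, p2, k3] as OpenCV has them; the pictures are not rectified), "view" (4x4, takes a point from world to camera coordinates); the wrist camera has in their place "tool_from_camera" (4x4, takes a point from camera to tool coordinates, whose origin is the TCP and whose axes are the tool frame's). Camera axes: x right, y up, looking along -z (the intrinsics and any distortion apply to the point x, -y, -z); pixel columns grow to the right and rows downward; lengths in m; the calibration is good to about 2 mm. A picture is of the moment at which its call begins: read the wrist's pose just before it. There is no depth.
- sign_off(): hands the job in, once; it reports no verdict.
The state is a dict: "time_s": time; "qpos": joint angles; "qvel": joint speeds; "joint_efforts": joint torques, N m; "tool_pos": TCP position; "tool_rot": TCP orientation; "contact_force": force on the tool from outside, world axes, zero at the start; "ft_torque": the same for the moment, N m; "grip_width": opening from 0.0 (shut) to 1.0 (fully open).
Only numpy, scipy, OpenCV 4.12 (cv2) and the standard library are available. Lean on these libraries where they do the work, as an engineer would, in place of code of your own. Each camera call takes 0.05 s, during which the arm holds its last target. There are 200 camera calls.

TASK

Draw the aluminium engine mount plate out of the low wooden rack by its blue tab and leave it lying on the bench, wholly out from under the roof. Then take it by its square boss and rest it lightly on the four stud tips of the plywood nose box, tab between the three small walls but the plate a little short of its place, away from the end wall; slide it gently along until its holes drop over the studs, let it down flush without dropping or forcing it, and let go. Leave the other things on the bench where they are.

Things in the scene. Friction and masses are not known exactly. Their poses are not given: they have to be found in the camera images.
- plate: loose engine mount plate, 0.32 kg. Origin: underside centre of its flat aluminium body, 110 (x) by 84 (y) by 6 (z) mm, z up. Four round 12 mm through holes at x = +-40, y = +-28 mm. A tab 24 mm wide (y) runs from its -x edge to x = -125 mm. It begins flat on the bench in the rack, tab pointing out of the mouth, boss under the roof
- plate_tab (a point): point of the plate under the middle of the blue block on its tab, 105 mm from the plate's origin along its -x, level with the underside. The block is 40 (x) by 24 (y) mm, as wide as the tab, its top 26 mm above the underside
- plate_boss (a point): centre of the top of the plate's square steel boss, 36 by 36 mm, sides parallel to the plate's, which stands over the plate's origin from 6 to 44 mm above the underside; the plate's centre of mass lies within it, about 6 mm towards the tab
- rack: fixed low wooden rack, open towards its own -x (robot side). Origin on the bench under the middle of the roof's front edge; +x runs into the rack. Roof 130 (x) by 150 (y) mm, from 52 to 62 mm above the bench; side walls' inner faces at y = +-65 mm; back wall's inner face at x = 122 mm; no floor: the plate slides on the bench itself
- nosebox: fixed plywood nose box, firewall up. Origin on the bench under the firewall's middle. Firewall 150 (x) by 110 (y) mm, top 36 mm above the bench. Four steel studs stand on it at x = +-40, y = +-28 mm: 9 mm diameter, 14 mm tall, the top 3 mm tapering to 5 mm. Its arm with the three walls points to -x
- nosebox_seat (a point): centre of the firewall's upper face, 36 mm above the bench; the origin of the seated plate lies here, with its axes parallel to the nose box's
- nosebox_pocket (a point): point at firewall height between the three walls where plate_tab lies when seated, 105 mm from the seat along -x of the box. The walls rise 34 mm above the firewall: inner faces of the side walls at y = +-21 mm, from x = -81 to -143 mm of the box, of the end wall at x = -135 mm; too close round the blue block for fingers
- spinner: bystander: polished metal spinner cone, 62 mm diameter, 72 mm tall; origin under its centre
- glue: bystander: black glue bottle, 32 mm diameter, 90 mm tall; origin under its centre
- cylinder_head: bystander: finned aluminium engine cylinder, 66 mm square, 90 mm tall; origin under its centre
- driver_orange: bystander: screwdriver with orange handle, 170 mm long, lying
- driver_green: bystander: screwdriver with green handle, 170 mm long, lying
- tyre: bystander: black tyre lying flat, 72 mm diameter, 26 mm tall
- battery: bystander: green battery block, 70 by 36 by 26 mm
Things that resemble listed ones, but are neither listed nor needed, are in the scene too. What is shaped like the plate but turquoise or yellow is not meant.

How it is judged:
On the way, in this order (a step that is already met when the one before it is completed fails the run):
1. the plate lies on the bench, let go, wholly out from under the rack's roof (x of plate in the frame of rack below -0.055 m and height (world z) of plate below 0.004 m and angle between plate's own z axis and vertical below 0.05 rad and contact force between the fingers and plate below 0.1 N and linear speed of plate below 0.02 m/s), for 0.2 s.
2. the plate rests level on the stud tips, its holes not yet over them (z of plate in the frame of nosebox_seat between 0.011 and 0.018 m and horizontal distance between plate and nosebox_seat below 0.03 m and angle between plate's own z axis and vertical below 0.08 rad and contact force between plate and nosebox above 0.3 N), for 0.1 s.
At the end, for the whole second after the job is handed in: The plate lies flush on the firewall with all four studs through its holes (origin within 5 mm sideways and 2 mm in height of the seat, tilt under 2 degrees), its tab between the three walls (within 12 mm of the pocket), released and at rest (horizontal distance between plate and nosebox_seat below 0.005 m and horizontal distance between plate_tab and nosebox_pocket below 0.012 m and z of plate in the frame of nosebox_seat between -0.002 and 0.002 m and angle between plate's own z axis and vertical below 0.035 rad and contact force between the fingers and plate below 0.1 N and linear speed of plate below 0.01 m/s); the robot touches nothing.
It fails at once if the plate is banged or forced onto the nose box (over 60 N) (contact force between plate and nosebox above 60 N).
It fails at once if the plate is dropped: let go of while still clear above the stud tips (horizontal distance between plate and nosebox_seat below 0.03 m and z of plate in the frame of nosebox_seat above 0.02 m and contact force between the fingers and plate below 0.1 N).
It fails at once if a bystander is moved by more than 30 mm (distance of any of spinner, glue, cylinder_head, driver_orange, driver_green, tyre, battery from where it was at the start of the episode above 0.03 m).
It also fails if it takes over 61 s, if anything falls off the work surface, if the arm or the gripper's body presses on something with over 40 N, if the wrist force passes 120 N, or if a joint passes its speed limit or range.

## Working session

There is one attempt and no reset: what is moved stays moved. The work goes in short steps, Python scripts to look and compute and a tool call to move; the robot and the scene stay as the last step left them, time stands still between calls to the robot, and variables do not carry over. Pictures are saved under pics/ and viewed, about 8 in all and at most 12, crops included, and the job is handed in when it is done.

Besides the shell and the picture viewer there is one more tool, called as name(argument=value, ...) on one line, values as JSON. servo_tool: Moves the arm, as the interface text tells. Shifts and turns lie within -1 to 1; 1 stands for 0.02 m of shift or 90 degrees of turn. Its arguments: {"type":"object","properties":{"motion":{"type":"array"},"jaw":{"type":"number"}},"required":["motion"]}

```bash
mkdir -p pics; ls; cat > h.py <<'E'
from rig import *
import numpy as np, cv2
from scipy.spatial.transform import Rotation as R
def rot(q): return R.from_quat([q[1],q[2],q[3],q[0]]).as_matrix()
def snap(name,fn=None):
    o=get_obs(); c=camera(name)
    if 'view' in c: W=np.linalg.inv(np.array(c['view']))
    else:
        T=np.eye(4);T[:3,:3]=rot(o['tool_rot']);T[:3,3]=o['tool_pos'];W=T@np.array(c['tool_from_camera'])
    c['W']=W
    if fn: cv2.imwrite('pics/'+fn,c['image'][:,:,::-1]); np.savez('pics/'+fn[:-4],**{k:np.array(v) for k,v in c.items()})
    return c
def load(fn): return dict(np.load('pics/'+fn+'.npz'))
def ray(c,uv):
    K=np.array([[c['fx'],0,c['cx']],[0,c['fy'],c['cy']],[0,0,1]],float)
    p=cv2.undistortPoints(np.array(uv,float).reshape(-1,1,2),K,np.array(c['dist'],float)).reshape(-1,2)
    d=np.c_[p[:,0],-p[:,1],-np.ones(len(p))]@c['W'][:3,:3].T
    return c['W'][:3,3],d
def onz(c,uv,z):
    o,d=ray(c,uv); return o+d*((z-o[2])/d[:,2])[:,None]
def proj(c,P):
    K=np.array([[c['fx'],0,c['cx']],[0,c['fy'],c['cy']],[0,0,1]],float)
    V=np.linalg.inv(c['W']); p=np.atleast_2d(P)@V[:3,:3].T+V[:3,3]
    return cv2.projectPoints((p*[1,-1,-1]).reshape(-1,1,3),np.zeros(3),np.zeros(3),K,np.array(c['dist'],float))[0].reshape(-1,2)
E
python3 -c "
from h import *
a=snap('top','top.png');b=snap('scene','scene.png');o=get_obs();print(o);print(a['W'][:3,3],b['W'][:3,3])"
```

```text
pics
{'time_s': 0.1, 'qpos': array([-1.29251039,  0.42666706,  0.07386086,  1.60654896, -0.03408475,
        1.11083008, -0.06708683]), 'qvel': array([ 0.00162234,  0.00034985,  0.00209757, -0.00209681,  0.0016081 ,
       -0.0015287 , -0.00035289]), 'joint_efforts': array([ 8.18233442e-03, -9.37477398e+01,  3.67754035e+00, -4.55046666e+01,
       -4.85364196e-02,  1.69488613e-02,  4.91237029e-05]), 'tool_pos': array([0.27989894, 0.61379744, 0.21884486]), 'tool_rot': array([ 3.64048754e-04,  8.41092765e-01,  5.40890565e-01, -4.73216658e-04]), 'contact_force': array([ 0.33357263, -0.59081286, -0.92297669]), 'ft_torque': array([ 0.02324762, -0.01867546, -0.04112166]), 'grip_width': 1.000815134472102}
[ 0.32439356 -0.00656413  1.61705291] [ 1.15833724 -0.8345754   1.27929407]
```

View pics/top.png

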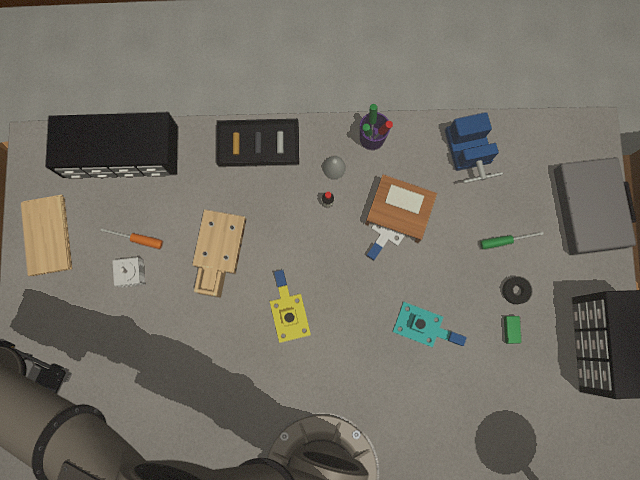

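View pics/scene.png

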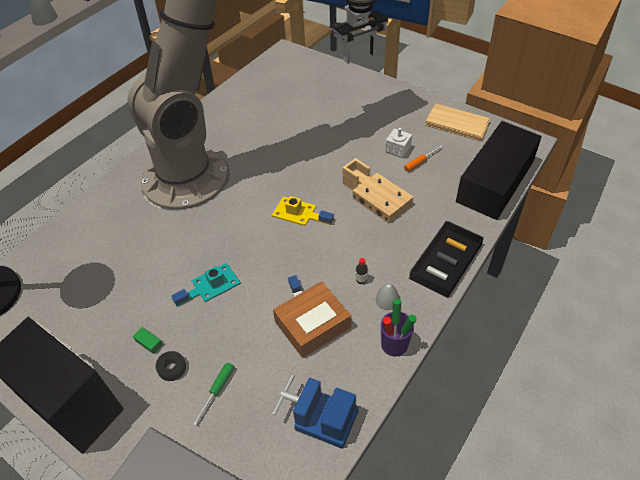

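The top view shows three plate-like things. The yellow one is at (289,316) and the turquoise one at (420,323), so both are decoys. The grey aluminium one, with its blue tab at (375,248) sticking out of the wooden rack (400,207), is the one I want. The nose box is at (218,245), with its walls at (208,285). I'll measure and check with a close crop.

```bash
cat > m.py <<'E'
from h import *
c=load('top');im=c['image'];hsv=cv2.cvtColor(im,cv2.COLOR_RGB2HSV)
def big(mask,x0,y0,x1,y1):
    m=np.zeros(mask.shape,np.uint8);m[y0:y1,x0:x1]=mask[y0:y1,x0:x1]
    k=max(cv2.findContours(m,cv2.RETR_EXTERNAL,cv2.CHAIN_APPROX_NONE)[0],key=cv2.contourArea);return k
def rect(k):
    return cv2.boxPoints(cv2.minAreaRect(k))
blue=cv2.inRange(hsv,(100,100,40),(125,255,255))
b=rect(big(blue,355,225,400,270));print('block',onz(c,b,.026).round(4).tolist(),onz(c,[b.mean(0)],.026))
br=cv2.inRange(hsv,(3,90,60),(16,255,255))
k=big(br,350,165,450,250);ap=rect(cv2.convexHull(k));print('roof px',ap.tolist(),onz(c,ap,.062).round(4).tolist(),onz(c,[ap.mean(0)],.062))
# studs
g=im[200:300,185:255]
fw=cv2.inRange(hsv,(10,60,120),(25,255,255));k=big(fw,185,200,255,300)
print('box',rect(k).tolist(),onz(c,rect(k),.036).round(4).tolist())
A=cv2.resize(im[195:305,175:265],None,fx=4.4,fy=4.4,interpolation=cv2.INTER_CUBIC);B=cv2.resize(im[165:275,350:440],None,fx=4.4,fy=4.4,interpolation=cv2.INTER_CUBIC)
cv2.imwrite('pics/crop.png',np.hstack([A,B])[:,:,::-1])
E
python3 m.py
```

```text
block [[0.5438, -0.1312, 0.026], [0.5752, -0.155, 0.026], [0.5617, -0.1725, 0.026], [0.5304, -0.1487, 0.026]] [[ 0.55274249 -0.15181758  0.026     ]]
roof px [[364.6399841308594, 223.52001953125], [382.2153625488281, 173.72308349609375], [437.4523010253906, 193.21847534179688], [419.8769226074219, 243.01541137695312]] [[0.6194, -0.1267, 0.062], [0.75, -0.1772, 0.062], [0.6946, -0.3182, 0.062], [0.5653, -0.266, 0.062]] [[ 0.65682115 -0.22196185  0.062     ]]
box [[186.5384521484375, 290.3077087402344], [203.0384521484375, 207.80770874023438], [244.576904296875, 216.11538696289062], [228.076904296875, 298.6153869628906]] [[0.4609, 0.3355, 0.036], [0.6769, 0.294, 0.036], [0.6518, 0.1846, 0.036], [0.4371, 0.2282, 0.036]]
```

View pics/crop.png

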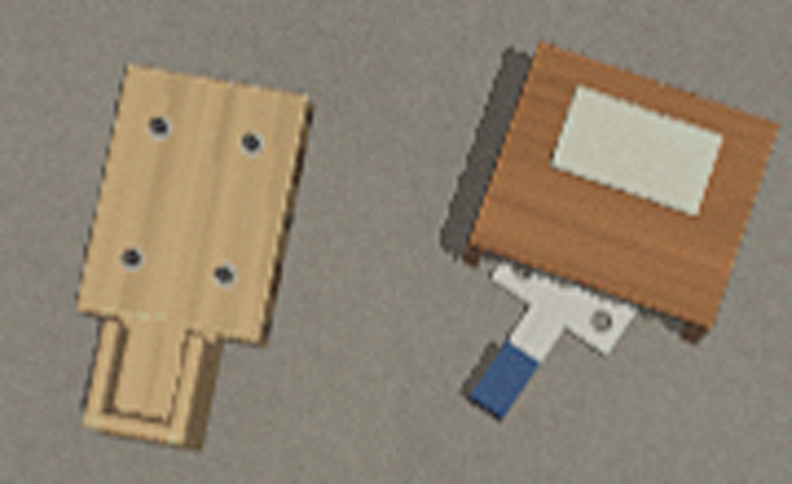

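The crop confirms it: bare aluminium plate, holes visible and blue tab in the rack mouth, yaw about -37°. The rack's yaw is about -21° and the nose box's about -11°, with four studs visible. I'll move above the tab.

servo_tool(motion=[[0.33,-0.93,0,0,0,-0.03],[0.33,-0.93,0,0,0,-0.03],[0.33,-0.93,0,0,0,-0.03],[0.33,-0.93,0,0,0,-0.03],[0.33,-0.93,0,0,0,-0.02]], jaw=0)

```text
time_s: 0.52
tool_pos: [0.3101, 0.52, 0.2157]
tool_rot: [0.001, 0.896, 0.444, -0.002]
contact_force: [-0.2, 0.5, 0.5]
grip_width: 1.002
```

servo_tool(motion=[[0.33,-0.93,0,0,0,0],[0.33,-0.93,0,0,0,0],[0.33,-0.93,0,0,0,0],[0.33,-0.93,0,0,0,0],[0.33,-0.93,0,0,0,0]])

```text
time_s: 0.93
tool_pos: [0.3435, 0.4212, 0.2141]
tool_rot: [0.002, 0.896, 0.443, -0.004]
contact_force: [0.5, 0.5, -0.1]
grip_width: 0.999
```

servo_tool(motion=[[0.33,-0.93,0,0,0,0],[0.33,-0.93,0,0,0,0],[0.33,-0.93,0,0,0,0],[0.33,-0.93,0,0,0,0],[0.33,-0.93,0,0,0,0]])

```text
time_s: 1.35
tool_pos: [0.377, 0.3225, 0.2131]
tool_rot: [0.002, 0.896, 0.443, -0.005]
contact_force: [0.4, 1.1, 0.5]
grip_width: 1.002
```

servo_tool(motion=[[0.33,-0.93,0,0,0,0],[0.33,-0.93,0,0,0,0],[0.33,-0.93,0,0,0,0],[0.33,-0.93,0,0,0,0],[0.33,-0.93,0,0,0,0]])

```text
time_s: 1.77
tool_pos: [0.4102, 0.2239, 0.2123]
tool_rot: [0.002, 0.896, 0.443, -0.005]
contact_force: [0.5, 0.2, -0.2]
grip_width: 0.997
```

```bash
python3 -c "
from h import *
c=snap('wrist','w1.png');print(c['W'].round(3).tolist(),c['fx'])
print(proj(c,[[.58,.245,.036],[.41,.224,0]]))"
```

```text
[[0.607, -0.766, -0.209, 0.349], [0.794, 0.582, 0.173, 0.274], [-0.011, -0.271, 0.962, 0.378], [0.0, 0.0, 0.0, 1.0]] 406.21117173196353
[[450.98858103 346.29100023]
 [323.40421094 210.21536918]]
```

servo_tool(motion=[[0.36,-0.94,0,0,0,0],[0.36,-0.94,0,0,0,0],[0.36,-0.94,0,0,0,0],[0.36,-0.94,0,0,0,0],[0.36,-0.94,0,0,0,0]])

```text
time_s: 2.23
tool_pos: [0.447, 0.1239, 0.2118]
tool_rot: [0.002, 0.897, 0.443, -0.006]
contact_force: [0.1, 0.3, -0.7]
grip_width: 1.002
```

servo_tool(motion=[[0.36,-0.94,0,0,0,0],[0.36,-0.94,0,0,0,0],[0.36,-0.94,0,0,0,0],[0.36,-0.94,0,0,0,0],[0.36,-0.94,0,0,0,0]])

```text
time_s: 2.65
tool_pos: [0.4834, 0.0253, 0.2115]
tool_rot: [0.002, 0.897, 0.443, -0.006]
contact_force: [0.4, -0.1, -0.5]
grip_width: 0.999
```

servo_tool(motion=[[0.36,-0.94,0,0,0,0],[0.36,-0.94,0,0,0,0],[0.36,-0.94,0,0,0,0],[0.36,-0.94,0,0,0,0],[0.36,-0.94,0,0,0,0]])

```text
time_s: 3.07
tool_pos: [0.52, -0.073, 0.2109]
tool_rot: [0.002, 0.896, 0.443, -0.007]
contact_force: [0.8, 0.4, 0.6]
grip_width: 0.999
```

servo_tool(motion=[[0.2,-0.5,-0.5,0,0,0],[0.1,-0.3,-0.5,0,0,0],[0,0,0,0,0,0]])

```text
time_s: 3.32
tool_pos: [0.5271, -0.0939, 0.1903]
tool_rot: [0.003, 0.897, 0.441, -0.007]
contact_force: [0.0, -0.4, -0.5]
grip_width: 1.001
```

```bash
python3 -c "
from h import *
c=snap('wrist','w2.png');
im=c['image'];hsv=cv2.cvtColor(im,cv2.COLOR_RGB2HSV);m=cv2.inRange(hsv,(100,100,30),(125,255,255))
print(proj(c,[[.553,-.152,.026]]))
for k in cv2.findContours(m,cv2.RETR_EXTERNAL,cv2.CHAIN_APPROX_NONE)[0]:
  if cv2.contourArea(k)>300:
    r=cv2.minAreaRect(k);b=cv2.boxPoints(r);P=onz(c,b,.026);print(r,P.round(4).tolist(),P.mean(0))
a,b=load('w1')['image'],c['image'];cv2.imwrite('pics/w12.png',cv2.resize(np.hstack([a,b]),(800,300))[:,:,::-1]);print(get_obs()['tool_pos'],get_obs()['tool_rot'])"
```

```text
[[289.13247187 284.73887221]]
((290.7455139160156, 286.1549987792969), (41.57194137573242, 26.874311447143555), 87.27368927001953) [[0.5328, -0.1499, 0.026], [0.546, -0.1308, 0.026], [0.5776, -0.1536, 0.026], [0.5641, -0.1733, 0.026]] [ 0.55510957 -0.15188104  0.026     ]
((495.75006103515625, 30.749984741210938), (55.86143493652344, 45.25482940673828), 45.0) [[0.4718, 0.0735, 0.026], [0.4685, 0.1018, 0.026], [0.5079, 0.111, 0.026], [0.5123, 0.0823, 0.026]] [0.49010407 0.09212932 0.026     ]
[ 0.52716715 -0.09336362  0.19102214] [ 0.002489    0.89738102  0.44119588 -0.00687772]
```

View pics/w12.png

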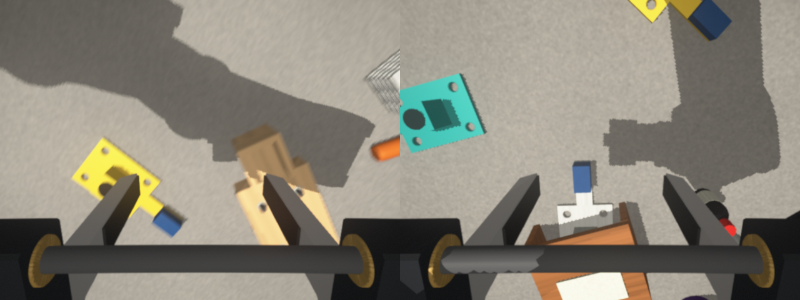

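The right half (w2) shows the tab block at full-res pixel (291,286), clear of the rack, with the glue bottle off to the right. The block centre is at about (0.555,-0.152). Descending.

servo_tool(motion=[[0.4,-0.9,0,0.004,-0.004,0.01],[0.4,-0.9,-0.5,0.003,-0.003,0],[0.4,-0.9,-0.9,0,0,0],[0.2,-0.25,-1,0,0,0],[0,0,-1,0,0,0]])

```text
time_s: 3.78
tool_pos: [0.5592, -0.1501, 0.1268]
tool_rot: [0.001, 0.892, 0.451, 0.005]
contact_force: [-0.6, 1.2, -0.7]
grip_width: 1.001
```

servo_tool(motion=[[0,0,-1,0,0,0],[0,0,-1,0,0,0],[0,0,-0.5,0,0,0],[0,0,0,0,0,0]])

```text
time_s: 4.12
tool_pos: [0.5585, -0.1469, 0.0732]
tool_rot: [-0.001, 0.892, 0.452, 0.004]
contact_force: [-0.5, 0.2, -0.2]
grip_width: 1.0
```

servo_tool(motion=[[-0.17,-0.25,-1,0,0,0],[0,0,-1,0,0,0],[0,0,-0.6,0,0,0],[0,0,-0.1,0,0,0]])

```text
time_s: 4.45
tool_pos: [0.5579, -0.1496, 0.0218]
tool_rot: [-0.0, 0.891, 0.453, 0.006]
contact_force: [-0.5, -0.1, -0.1]
grip_width: 0.999
```

servo_tool(motion=[[0,0,0,0,0,0]])

```text
time_s: 4.53
tool_pos: [0.5581, -0.1493, 0.0222]
tool_rot: [-0.0, 0.891, 0.454, 0.006]
contact_force: [-0.5, 0.1, 0.9]
grip_width: 0.998
```

servo_tool(motion=[[-0.17,-0.15,-0.15,0,0,0],[0,0,0,0,0,0]])

```text
time_s: 4.7
tool_pos: [0.5555, -0.1522, 0.0208]
tool_rot: [0.0, 0.891, 0.454, 0.007]
contact_force: [-0.9, -0.0, -0.6]
grip_width: 0.997
```

servo_tool(motion=[[0,0,0,0,0,0],[0,0,0,0,0,0],[0,0,0,0,0,0],[0,0,0,0,0,0],[0,0,0,0,0,0]], jaw=1)

```text
time_s: 5.12
tool_pos: [0.5569, -0.1525, 0.0235]
tool_rot: [0.001, 0.891, 0.454, 0.008]
contact_force: [0.0, -0.7, -0.8]
grip_width: 0.682
```

servo_tool(motion=[[0,0,0,0,0,0],[0,0,0,0,0,0],[0,0,0,0,0,0],[0,0,0,0,0,0],[0,0,0,0,0,0]])

```text
time_s: 5.53
tool_pos: [0.5571, -0.1525, 0.0237]
tool_rot: [0.001, 0.891, 0.454, 0.009]
contact_force: [-0.8, 0.3, -0.8]
grip_width: 0.329
```

servo_tool(motion=[[0,0,-0.25,0,0,0],[0,0,0,0,0,0],[0,0,0,0,0,0],[0,0,0,0,0,0],[0,0,0,0,0,0]])

```text
time_s: 5.95
tool_pos: [0.5574, -0.1528, 0.0186]
tool_rot: [0.001, 0.891, 0.454, 0.009]
contact_force: [-2.7, 0.3, 9.0]
grip_width: 0.248
```

servo_tool(motion=[[-0.3,0.22,0,0,0,0],[-0.5,0.36,0,0,0,0],[-0.5,0.36,0,0,0,0],[-0.5,0.36,0,0,0,0],[-0.5,0.36,0,0,0,0]])

```text
time_s: 6.37
tool_pos: [0.5124, -0.1205, 0.0187]
tool_rot: [0.004, 0.891, 0.453, 0.011]
contact_force: [3.5, -1.8, 1.8]
grip_width: 0.251
```

servo_tool(motion=[[-0.5,0.36,0,0,0,0],[-0.5,0.36,0,0,0,0],[-0.5,0.36,0,0,0,0],[-0.5,0.36,0,0,0,0],[-0.3,0.22,0,0,0,0]])

```text
time_s: 6.78
tool_pos: [0.4628, -0.0843, 0.0187]
tool_rot: [0.006, 0.891, 0.454, 0.012]
contact_force: [2.5, -2.4, -1.0]
grip_width: 0.253
```

servo_tool(motion=[[-0.4,0.29,0,0,0,0],[-0.1,0.07,0,0,0,0],[0,0,0,0,0,0]])

```text
time_s: 7.03
tool_pos: [0.4506, -0.0753, 0.0187]
tool_rot: [0.005, 0.891, 0.454, 0.013]
contact_force: [1.7, -1.2, -0.3]
grip_width: 0.251
```

servo_tool(motion=[[0,0,0,0,0,0],[0,0,0,0,0,0],[0,0,0,0,0,0],[0,0,0,0,0,0],[0,0,0,0,0,0]], jaw=0)

```text
time_s: 7.45
tool_pos: [0.4497, -0.0754, 0.018]
tool_rot: [0.005, 0.891, 0.454, 0.011]
contact_force: [0.1, -0.0, -0.2]
grip_width: 0.57
```

servo_tool(motion=[[0,0,0,0,0,0],[0,0,0,0,0,0],[0,0,0.3,0,0,0],[0,0,1,0,0,0],[0,0,1,0,0,0]])

```text
time_s: 7.87
tool_pos: [0.4472, -0.0763, 0.0628]
tool_rot: [0.004, 0.891, 0.454, 0.008]
contact_force: [0.1, 0.2, -0.7]
grip_width: 0.929
```

servo_tool(motion=[[0,0,1,0,0,0],[0,0,1,0,0,0],[0,0,1,0,0,0],[0,0,1,0,0,0],[0,0,0.5,0,0,0]])

```text
time_s: 8.28
tool_pos: [0.4461, -0.0778, 0.1597]
tool_rot: [0.004, 0.892, 0.452, 0.008]
contact_force: [0.8, -0.7, -0.4]
grip_width: 0.998
```

```bash
cat > m2.py <<'E'
from h import *
import sys
n=sys.argv[1]
w=snap('wrist','w%s.png'%n);t=snap('top','t%s.png'%n)
for c,z in((w,.026),(t,.026)):
  hsv=cv2.cvtColor(c['image'],cv2.COLOR_RGB2HSV);m=cv2.inRange(hsv,(100,100,30),(125,255,255))
  for k in cv2.findContours(m,cv2.RETR_EXTERNAL,cv2.CHAIN_APPROX_NONE)[0]:
    P=onz(c,[cv2.minAreaRect(k)[0]],z)[0]
    if cv2.contourArea(k)>60 and .3<P[0]<.6 and -.25<P[1]<0: r=cv2.boxPoints(cv2.minAreaRect(k));print(r.astype(int).tolist(),onz(c,r,z).round(4).tolist(),P)
T=t['image'][190:330,330:450]
cv2.imwrite('pics/v%s.png'%n,np.hstack([cv2.resize(w['image'],(480,360)),cv2.resize(T,(309,360))])[:,:,::-1]);o=get_obs();print(o['tool_pos'],o['tool_rot'])
E
python3 m2.py 3
```

```text
[ 0.44659669 -0.07747345  0.15927113] [0.00391312 0.89169927 0.45253553 0.00828791]
```

View pics/v3.png

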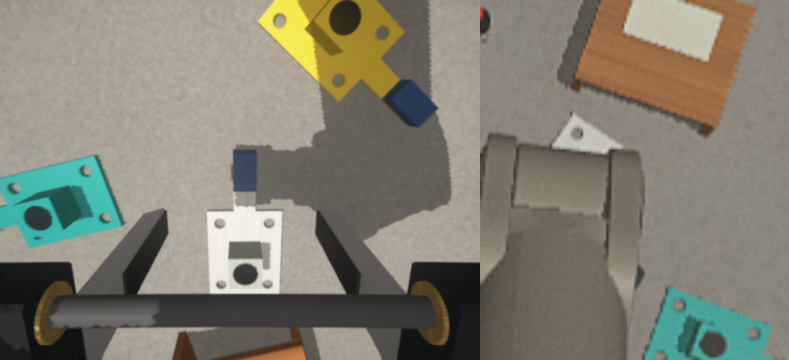

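```bash
python3 -c "
from h import *
c=load('w3')
H=onz(c,np.array([[221,226],[269,223],[221,284],[272,284]])/.75,.006);print(H.round(4),H.mean(0))
print(onz(c,np.array([[245,273]])/.75,.044))
d=(H[2]+H[3]-H[0]-H[1])/2;e=(H[1]+H[3]-H[0]-H[2])/2
print(np.degrees(np.arctan2(d[1],d[0])),np.degrees(np.arctan2(e[1],e[0])),np.linalg.norm(d),np.linalg.norm(e))
B=onz(c,np.array([[234,151],[256,151],[256,191],[234,191]])/.75,.026);print(B.round(4),B.mean(0))
g=cv2.cvtColor(c['image'],cv2.COLOR_RGB2GRAY)[270:410,250:400]
cv2.imwrite('pics/z.png',cv2.resize(c['image'][180:410,250:400],None,fx=2.6,fy=2.6)[:,:,::-1])
"
```

```text
[[ 0.4898 -0.1356  0.006 ]
 [ 0.5193 -0.0894  0.006 ]
 [ 0.5507 -0.182   0.006 ]
 [ 0.5876 -0.1325  0.006 ]] [ 0.53684721 -0.13489365  0.006     ]
[[ 0.53470114 -0.1354943   0.044     ]]
-34.6818756603237 55.264316056736675 0.07853970543387757 0.05825430153922264
[[ 0.4257 -0.0692  0.026 ]
 [ 0.4386 -0.0516  0.026 ]
 [ 0.4729 -0.076   0.026 ]
 [ 0.4594 -0.0943  0.026 ]] [ 0.44913129 -0.07274802  0.026     ]
```

View pics/z.png

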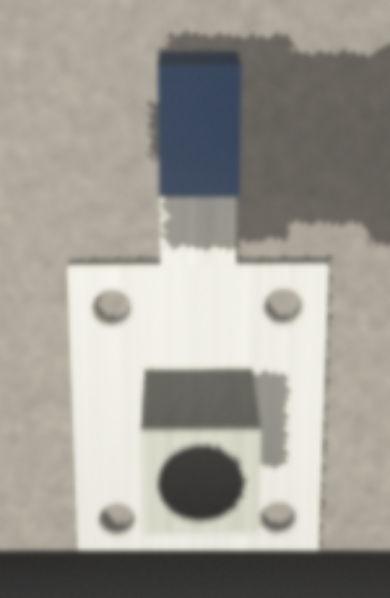

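The plate lies clear of the rack at rack x ≈ -0.075. The boss is at about (0.535,-0.135) with yaw about -35°. Going over the boss.

servo_tool(motion=[[0.8,-0.55,0,0,0.004,0.01],[1,-0.7,0,0,0.004,0],[1,-0.7,-0.3,0,0.004,0],[1,-0.6,-0.6,0,0,0],[0.5,-0.3,-0.7,0,0,0]])

```text
time_s: 8.8
tool_pos: [0.5345, -0.1344, 0.1269]
tool_rot: [-0.002, 0.887, 0.462, 0.002]
contact_force: [-0.8, 1.0, -0.1]
grip_width: 1.002
```

servo_tool(motion=[[0,0,-0.8,0,0,0],[0,0,-0.8,0,0,0],[0,0,-0.3,0,0,0],[0,0,0,0,0,0]])

```text
time_s: 9.13
tool_pos: [0.5338, -0.1372, 0.0818]
tool_rot: [-0.002, 0.887, 0.461, -0.002]
contact_force: [-0.2, 0.7, 1.1]
grip_width: 1.001
```

servo_tool(motion=[[0.05,0.08,-0.8,0,0,0],[0,0,-0.8,0,0,0],[0,0,-0.6,0,0,0],[0,0,-0.3,0,0,0],[0,0,0,0,0,0]])

```text
time_s: 9.55
tool_pos: [0.5347, -0.1354, 0.0313]
tool_rot: [-0.002, 0.888, 0.461, -0.001]
contact_force: [-0.3, -0.0, -0.2]
grip_width: 0.996
```

servo_tool(motion=[[0,0,-0.2,0,0,0],[0,0,0,0,0,0],[0,0,0,0,0,0],[0,0,0,0,0,0],[0,0,0,0,0,0]], jaw=1)

```text
time_s: 9.97
tool_pos: [0.5358, -0.1356, 0.0293]
tool_rot: [-0.002, 0.888, 0.461, -0.0]
contact_force: [1.1, 0.3, 0.7]
grip_width: 0.682
```

servo_tool(motion=[[0,0,0,0,0,0],[0,0,0,0,0,0],[0,0,0,0,0,0],[0,0,0,0,0,0],[0,0,0,0,0,0]])

```text
time_s: 10.38
tool_pos: [0.5363, -0.1357, 0.0303]
tool_rot: [-0.001, 0.888, 0.461, 0.0]
contact_force: [-0.6, 0.3, -1.9]
grip_width: 0.383
```

servo_tool(motion=[[0,0,0,0,0,0],[0,0,0,0,0,0],[0,0,0,0,0,0]])

```text
time_s: 10.63
tool_pos: [0.5363, -0.1357, 0.0303]
tool_rot: [-0.001, 0.888, 0.461, 0.0]
contact_force: [-0.5, 0.3, 0.5]
grip_width: 0.385
```

```bash
cat > m3.py <<'E'
from h import *
c=load('top');hsv=cv2.cvtColor(c['image'],cv2.COLOR_RGB2HSV)
def studs(c,pred,r,zt):
    g=cv2.cvtColor(c['image'],cv2.COLOR_RGB2HSV)[:,:,1].astype(float) # steel: low saturation
    out=[]
    for u,v in pred:
        x0,y0=int(u)-r,int(v)-r;p=g[y0:y0+2*r+1,x0:x0+2*r+1];w=np.clip(np.median(p)*.75-p,0,None)
        yy,xx=np.mgrid[:p.shape[0],:p.shape[1]];out.append([x0+(w*xx).sum()/w.sum(),y0+(w*yy).sum()/w.sum()])
    return np.array(out)
def frame(P,n):
    d=(P[0]+P[1]-P[2]-P[3])/2;e=(P[0]+P[2]-P[1]-P[3])/2
    print(n,P.mean(0).round(4),'yaw x',np.degrees(np.arctan2(d[1],d[0])).round(2),'y',np.degrees(np.arctan2(e[1],e[0])).round(2),np.linalg.norm(d[:2]).round(4),np.linalg.norm(e[:2]).round(4))
    return P.mean(0)
pt=np.array([[159,127],[251,143],[132,258],[224,275]])/4.4+[175,195]
s=studs(c,pt,4,.05);print(s.round(1).tolist());P=onz(c,s,.045);frame(P,'top z45');
sc=load('scene');q=proj(sc,P);print('scene pred',q.round(0).tolist());s2=studs(sc,q,4,.05);print(s2.round(1).tolist());frame(onz(sc,s2,.043),'scene z43')
w=load('w1');print('w1 pred',proj(w,P).round(0).tolist())
a=c['image'][205:300,185:255];b=sc['image'][150:225,335:420]
E
python3 m3.py
```

```text
[[211.1, 223.8], [232.1, 227.4], [204.9, 253.6], [226.0, 257.2]]
top z45 [0.5875 0.2515 0.045 ] yaw x -11.58 y 78.81 0.0795 0.0557
scene pred [[398.0, 193.0], [385.0, 203.0], [378.0, 180.0], [366.0, 189.0]]
[[398.5, 193.9], [386.2, 203.6], [379.1, 180.4], [366.6, 190.6]]
scene z43 [0.591 0.251 0.043] yaw x -12.15 y 79.79 0.0796 0.0575
w1 pred [[508.0, 377.0], [452.0, 399.0], [478.0, 305.0], [420.0, 330.0]]
```

Gripped, with opening 0.385 ≈ 36 mm. The nose box seat is at about (0.588,0.2515) with yaw about -11.4°. Lifting and carrying it over.

servo_tool(motion=[[0,0,0.4,0,0,0],[0,0,0.8,0,0,0],[0,0,1,0,0,0],[0,0,1,0,0,0],[0,0,1,0,0,0]])

```text
time_s: 11.05
tool_pos: [0.5318, -0.1354, 0.1142]
tool_rot: [-0.004, 0.888, 0.46, -0.004]
contact_force: [0.0, 0.1, -3.0]
grip_width: 0.377
```

servo_tool(motion=[[0,0,1,0,0,0],[0.05,0.3,1,0,0,0],[0.1,0.6,0.5,0,0,0.02],[0.15,0.9,0,0,0,0.02],[0.15,0.95,0,0,0,0.02]])

```text
time_s: 11.47
tool_pos: [0.5403, -0.0821, 0.1721]
tool_rot: [-0.002, 0.865, 0.501, -0.003]
contact_force: [-0.6, 0.6, -5.5]
grip_width: 0.384
```

servo_tool(motion=[[0.16,0.95,0,0,0,0.02],[0.16,0.95,0,0,0,0.02],[0.16,0.95,0,0,0,0.02],[0.16,0.95,0,0,0,0.02],[0.16,0.95,0,0,0,0.02]])

```text
time_s: 11.88
tool_pos: [0.5556, 0.0215, 0.1725]
tool_rot: [-0.002, 0.818, 0.575, -0.003]
contact_force: [-0.2, 0.4, -3.7]
grip_width: 0.381
```

servo_tool(motion=[[0.16,0.95,0,0,0,0.02],[0.16,0.95,0,0,0,0.02],[0.16,0.95,0,0,0,0.02],[0.16,0.95,0,0,0,0.02],[0.16,0.95,0,0,0,0.02]])

```text
time_s: 12.3
tool_pos: [0.5724, 0.1273, 0.1718]
tool_rot: [-0.002, 0.765, 0.644, -0.004]
contact_force: [0.5, -0.1, -3.9]
grip_width: 0.388
```

servo_tool(motion=[[0.22,0.95,0,0,0,-0.006],[0.22,0.95,0,0,0,-0.006],[0.22,0.95,0,0,0,-0.006],[0.22,0.95,0,0,0,0],[0.22,0.8,0,0,0,0]])

```text
time_s: 12.72
tool_pos: [0.5952, 0.231, 0.171]
tool_rot: [-0.003, 0.77, 0.638, -0.004]
contact_force: [0.5, 0.4, -4.0]
grip_width: 0.381
```

servo_tool(motion=[[0.2,0.6,-0.3,0,0,0],[0.15,0.4,-0.6,0,0,0],[0,0.2,-0.6,0,0,0],[0,0,-0.3,0,0,0],[0,0,0,0,0,0]])

```text
time_s: 13.13
tool_pos: [0.6019, 0.2628, 0.129]
tool_rot: [-0.003, 0.767, 0.641, -0.005]
contact_force: [0.1, -0.4, -3.8]
grip_width: 0.38
```

```bash
python3 -c "
from h import *
w=snap('wrist','w4.png');s=snap('scene','s4.png');o=get_obs();print(o['tool_pos'],o['tool_rot'])
cv2.imwrite('pics/v4.png',np.hstack([cv2.resize(w['image'],(440,330)),cv2.resize(s['image'][110:230,330:460],(357,330))])[:,:,::-1])"
```

```text
[0.6023888  0.26237651 0.13049909] [-0.00307654  0.76750657  0.64101901 -0.00433889]
```

View pics/v4.png

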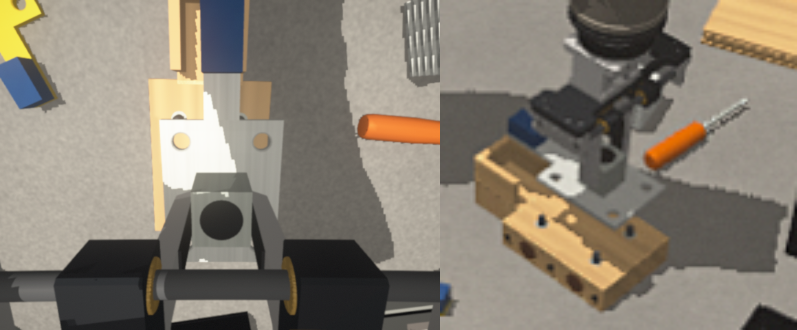

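The left half shows the plate held level with its front holes at full-res (263,205) and (380,205). The tab is over the pocket but about 12 mm to the +y side, as expected from the TCP being high in y. Measuring the plate in the hand.

```bash
cat > m4.py <<'E'
from h import *
c=load('w4');o=np.array([0.6024,0.2624,0.1305])
zt=.1305-.0303+.006
g=c['image'].astype(int)
H=onz(c,np.array([[181,141],[261,141]])/.6875,zt)
e=H[1]-H[0];print(H.round(4),np.linalg.norm(e),'yaw y',np.degrees(np.arctan2(e[1],e[0])))
for yaw in(-10.5,-11.3,-12):
    a=np.radians(yaw);d=np.array([np.cos(a),np.sin(a),0]);p=H.mean(0)+.04*d;print(yaw,'origin-tcp',(p-o)[:2].round(4))
# boss top disc
print('boss disc',onz(c,np.array([[222,221]])/.6875,zt+.038)-o)
# block
hsv=cv2.cvtColor(c['image'],cv2.COLOR_RGB2HSV);m=cv2.inRange(hsv,(100,90,20),(125,255,255));m[:,:220]=0;m[:,400:]=0
k=max(cv2.findContours(m,0,1)[0],key=cv2.contourArea);x=k.reshape(-1,2)
b=[[x[x[:,1]==r,0].min(),r] for r in(30,80)]+[[x[x[:,1]==r,0].max(),r] for r in(30,80)]
print(b,onz(c,b,zt+.02).round(4).tolist())
# box: where are predicted studs/walls in this view
a=np.radians(-11.4);Rz=np.array([[np.cos(a),-np.sin(a),0],[np.sin(a),np.cos(a),0],[0,0,1]]);s=np.array([.588,.2515,0])
print(proj(c,np.array([[-.04,.028,.050],[-.04,-.028,.050],[-.075,.055,.036],[-.075,-.055,.036],[-.081,.021,.07],[-.081,-.021,.07]])@Rz.T+s).round(1).tolist())
v=cv2.resize(c['image'][60:330,190:440],None,fx=2.2,fy=2.2)
cv2.imwrite('pics/z4.png',v[:,:,::-1])
E
python3 m4.py
```

```text
[[0.5556 0.2438 0.1062]
 [0.5653 0.2979 0.1062]] 0.05494314344520744 yaw y 79.80048348012085
-10.5 origin-tcp [-0.0026  0.0011]
-11.3 origin-tcp [-0.0027  0.0006]
-12 origin-tcp [-0.0028  0.0001]
boss disc [[-0.00136746  0.00184763  0.0137    ]]
[[np.int32(299), 30], [np.int32(321), 80], [np.int32(353), 30], [np.int32(351), 80]] [[0.4896, 0.2751, 0.1262], [0.5083, 0.2802, 0.1262], [0.4932, 0.2951, 0.1262], [0.5104, 0.2916, 0.1262]]
[[346.3, 173.2], [252.8, 171.2], [391.5, 113.6], [210.6, 109.6], [337.9, 98.2], [257.8, 96.4]]
```

View pics/z4.png

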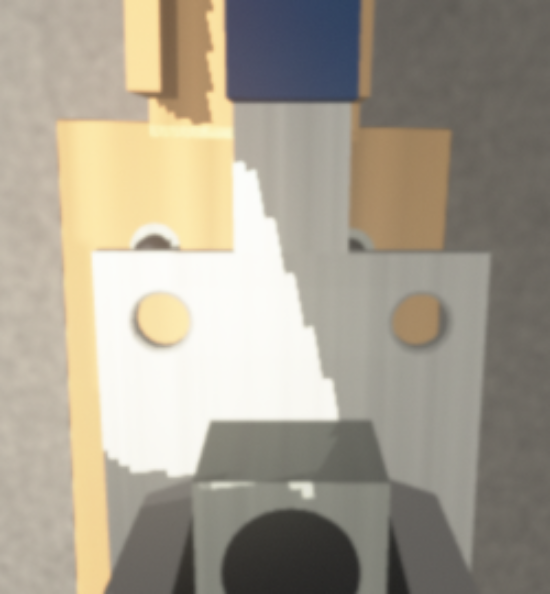

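servo_tool(motion=[[0.2,-0.4,0,0,-0.007,-0.012],[0,-0.24,-0.3,0,0,0],[0,0,-0.6,0,0,0],[0,0,-0.3,0,0,0],[0,0,0,0,0,0]])

```text
time_s: 13.65
tool_pos: [0.6081, 0.2446, 0.1064]
tool_rot: [0.001, 0.776, 0.631, 0.002]
contact_force: [-0.5, -0.4, -3.5]
grip_width: 0.379
```

```bash
python3 -c "
from h import *
w=snap('wrist','w5.png');o=get_obs();print(o['tool_pos'],o['tool_rot'])
cv2.imwrite('pics/z5.png',cv2.resize(w['image'][40:310,190:450],None,fx=2.2,fy=2.2)[:,:,::-1])"
```

```text
[0.60816314 0.24465297 0.10680541] [0.00140855 0.77567832 0.63112431 0.00180869]
```

View pics/z5.png

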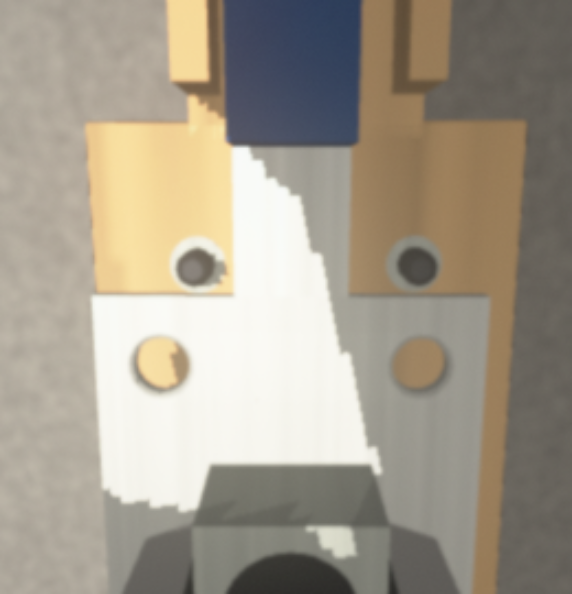

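The view shows both front studs at crop (196,267) and (417,266), and the plate's front holes at (162,363) and (419,362). The tab is between the walls. Computing the relative offset.

```bash
cat > m5.py <<'E'
from h import *
c=load('w5');o=np.array([0.60816,0.24465,0.1068])
f=lambda p:np.array(p,float)/2.2+[190,40]
zb=o[2]-.0303
S=onz(c,f([[196,267],[417,266]]),.050)
F=onz(c,f([[87,122],[525,121]]),.036)
Wl=onz(c,f([[210,82],[410,82]]),.070)
H=onz(c,f([[162,363],[419,362]]),zb+.006)   # -y, +y  (rim at upper face)
E=onz(c,f([[92,295],[489,295]]),zb+.006)
def yawy(A): e=A[1]-A[0]; return np.degrees(np.arctan2(e[1],e[0])).round(2),np.linalg.norm(e).round(4)
a=np.radians(79.0-90);d=np.array([np.cos(a),np.sin(a),0])
for n,A,off in(('studs',S,.04),('fw',F,.075),('walls',Wl,.081),('holes',H,.04),('edge',E,.055)):
    print(n,yawy(A),(A.mean(0)+off*d)[:2].round(4))
w,x,y,z=get_obs()['tool_rot'];print('toolx',np.degrees(2*np.arctan2(y,x)),'zaxis',2*(x*z+w*y),2*(y*z-w*x))
E
python3 m5.py
```

```text
studs (np.float64(78.49), np.float64(0.054)) [0.5904 0.2539]
fw (np.float64(78.36), np.float64(0.1086)) [0.5915 0.2541]
walls (np.float64(78.23), np.float64(0.042)) [0.5915 0.2543]
holes (np.float64(78.46), np.float64(0.0553)) [0.6065 0.2465]
edge (np.float64(78.24), np.float64(0.0835)) [0.6071 0.2466]
toolx 78.26648653027922 zaxis 0.0045838636437723745 9.784063775401895e-05
```

servo_tool(motion=[[-0.13,0.24,0,0,0.003,0],[0,0,-0.3,0,0,0],[0,0,-0.3,0,0,0],[0,0,0,0,0,0]])

```text
time_s: 14.03
tool_pos: [0.6054, 0.2509, 0.0941]
tool_rot: [-0.0, 0.775, 0.632, 0.0]
contact_force: [-0.0, 0.5, -4.8]
grip_width: 0.38
```

servo_tool(motion=[[0.01,-0.07,-0.2,0,0,0],[0,0,-0.2,0,0,0],[0,0,-0.1,0,0,0],[0,0,0,0,0,0]])

```text
time_s: 14.37
tool_pos: [0.6055, 0.2497, 0.0827]
tool_rot: [-0.0, 0.775, 0.632, 0.0]
contact_force: [0.1, -0.6, -3.5]
grip_width: 0.378
```

servo_tool(motion=[[0,0,-0.08,0,0,0],[0,0,0,0,0,0],[0,0,0,0,0,0]])

```text
time_s: 14.62
tool_pos: [0.6056, 0.2496, 0.0809]
tool_rot: [-0.0, 0.775, 0.632, 0.0]
contact_force: [0.6, -0.9, -4.1]
grip_width: 0.38
```

servo_tool(motion=[[0,0,-0.06,0,0,0],[0,0,0,0,0,0],[0,0,0,0,0,0]])

```text
time_s: 14.87
tool_pos: [0.606, 0.2496, 0.0806]
tool_rot: [-0.0, 0.775, 0.632, 0.001]
contact_force: [-0.3, -0.3, -4.9]
grip_width: 0.383
```

servo_tool(motion=[[0,0,-0.06,0,0,0],[0,0,0,0,0,0]])

```text
time_s: 15.03
tool_pos: [0.6063, 0.2497, 0.0804]
tool_rot: [-0.0, 0.775, 0.632, 0.001]
contact_force: [-1.2, -0.1, -3.1]
grip_width: 0.379
```

servo_tool(motion=[[0,0,-0.06,0,0,0],[0,0,-0.02,0,0,0]])

```text
time_s: 15.2
tool_pos: [0.6065, 0.2497, 0.0802]
tool_rot: [-0.001, 0.775, 0.631, 0.001]
contact_force: [-5.9, -1.3, 5.0]
grip_width: 0.383
```

servo_tool(motion=[[0,0,-0.04,0,0,0],[0,0,-0.02,0,0,0],[0,0,-0.02,0,0,0]])

```text
time_s: 15.45
tool_pos: [0.6064, 0.2497, 0.0802]
tool_rot: [-0.001, 0.775, 0.631, 0.002]
contact_force: [-1.8, -1.0, 4.3]
grip_width: 0.38
```

servo_tool(motion=[[-0.1,0.02,-0.03,0,0,0],[-0.1,0.02,-0.03,0,0,0],[-0.1,0.02,-0.03,0,0,0]])

```text
time_s: 15.7
tool_pos: [0.6038, 0.2505, 0.0803]
tool_rot: [0.001, 0.776, 0.631, 0.005]
contact_force: [4.6, -1.7, 5.5]
grip_width: 0.375
```

servo_tool(motion=[[-0.1,0.02,-0.03,0,0,0],[-0.1,0.02,-0.03,0,0,0]])

```text
time_s: 15.87
tool_pos: [0.6014, 0.2514, 0.0803]
tool_rot: [0.001, 0.776, 0.631, 0.006]
contact_force: [3.4, -1.0, 6.0]
grip_width: 0.378
```

servo_tool(motion=[[-0.1,0,-0.03,-0.002,0.003,0],[-0.1,0.01,-0.03,-0.002,0.003,0]])

```text
time_s: 16.03
tool_pos: [0.5988, 0.2519, 0.0802]
tool_rot: [0.002, 0.776, 0.631, 0.003]
contact_force: [6.5, -1.2, 3.3]
grip_width: 0.381
```

servo_tool(motion=[[-0.1,0.01,-0.03,0,0,0],[-0.1,0.01,-0.03,0,0,0]])

```text
time_s: 16.2
tool_pos: [0.597, 0.2524, 0.0802]
tool_rot: [0.003, 0.776, 0.63, 0.005]
contact_force: [6.7, -1.9, 5.0]
grip_width: 0.383
```

servo_tool(motion=[[-0.1,0,-0.03,0,0,0],[-0.1,0,-0.03,0,0,0]])

```text
time_s: 16.37
tool_pos: [0.5943, 0.2526, 0.0796]
tool_rot: [0.003, 0.776, 0.63, 0.006]
contact_force: [0.0, 0.8, -3.5]
grip_width: 0.379
```

servo_tool(motion=[[-0.08,0,-0.04,0,0.003,0],[-0.06,0,-0.04,0,0,0]])

```text
time_s: 16.53
tool_pos: [0.5899, 0.2528, 0.077]
tool_rot: [0.001, 0.776, 0.63, 0.003]
contact_force: [6.2, -0.9, 1.0]
grip_width: 0.382
```

The holes are catching: z is falling and the contact force vanished at x ≈ 0.594. I'll ease back a little and lower.

servo_tool(motion=[[0.08,-0.02,0,0,0,0],[0.04,0,-0.05,0,0,0],[0,0,-0.05,0,0,0]])

```text
time_s: 16.78
tool_pos: [0.5907, 0.2524, 0.0736]
tool_rot: [0.001, 0.776, 0.631, 0.001]
contact_force: [-0.1, 0.7, -4.4]
grip_width: 0.381
```

servo_tool(motion=[[0,0,-0.1,0,0,0],[0,0,-0.08,0,0,0],[0,0,0,0,0,0]])

```text
time_s: 17.03
tool_pos: [0.5905, 0.2524, 0.0689]
tool_rot: [0.001, 0.776, 0.631, 0.001]
contact_force: [1.2, -0.5, -3.2]
grip_width: 0.379
```

servo_tool(motion=[[0,0,-0.08,0,0,0],[0,0,-0.04,0,0,0],[0,0,0,0,0,0]])

```text
time_s: 17.28
tool_pos: [0.5906, 0.2523, 0.0663]
tool_rot: [0.001, 0.776, 0.631, 0.001]
contact_force: [-1.3, 0.4, 0.9]
grip_width: 0.381
```

Flush height reached (0.0663, as predicted). Settling, then releasing.

servo_tool(motion=[[0,0,-0.03,0,0,0],[0,0,0,0,0,0]])

```text
time_s: 17.45
tool_pos: [0.5906, 0.2524, 0.0665]
tool_rot: [0.0, 0.776, 0.631, 0.001]
contact_force: [1.4, -0.5, -4.0]
grip_width: 0.378
```

servo_tool(motion=[[0,0,0,0,0,0],[0,0,0,0,0,0],[0,0,0,0,0,0],[0,0,0,0,0,0],[0,0,0,0,0,0]], jaw=0)

```text
time_s: 17.87
tool_pos: [0.5911, 0.2527, 0.0671]
tool_rot: [0.0, 0.776, 0.631, 0.002]
contact_force: [0.8, -0.5, 1.1]
grip_width: 0.7
```

servo_tool(motion=[[0,0,0,0,0,0],[0,0,0,0,0,0],[0,0,0,0,0,0],[0,0,0.5,0,0,0],[0,0,1,0,0,0]])

```text
time_s: 18.28
tool_pos: [0.5891, 0.2519, 0.0949]
tool_rot: [0.0, 0.776, 0.631, -0.001]
contact_force: [0.1, 0.4, 0.3]
grip_width: 0.997
```

servo_tool(motion=[[0,0,1,0,0,0],[0,0,1,0,0,0],[0,0,1,0,0,0],[0,0,1,0,0,0],[0,0,0,0,0,0]])

```text
time_s: 18.7
tool_pos: [0.59, 0.2514, 0.1848]
tool_rot: [0.001, 0.776, 0.63, 0.001]
contact_force: [1.2, -1.2, 0.9]
grip_width: 1.002
```

```bash
python3 -c "
from h import *
w=snap('wrist','w6.png');s=snap('scene','s6.png');o=get_obs();print(o['tool_pos'],o['contact_force'],o['time_s'])
cv2.imwrite('pics/z6.png',np.hstack([cv2.resize(w['image'],(440,330)),cv2.resize(s['image'][110:230,330:460],(357,330))])[:,:,::-1])"
```

```text
[0.58881218 0.25111884 0.18154922] [-0.36556787 -0.4621049   0.41402053] 18.8
```

View pics/z6.png

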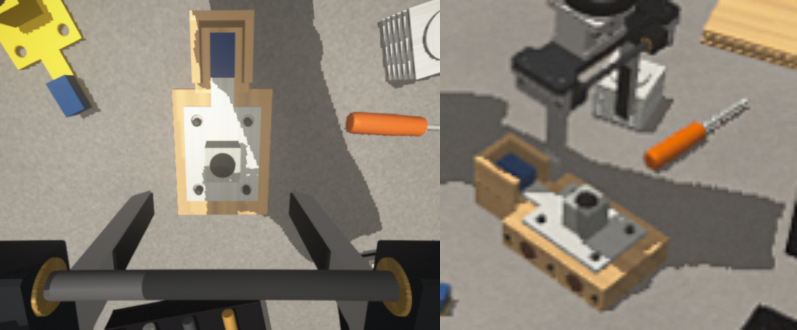

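The plate lies flush with studs showing in all four holes, for example at wrist-crop (197,121) and (248,121). The blue block sits between the three walls, the gripper is clear, and the screwdriver and cylinder are unmoved. Handing in.

```bash
python3 -c "
from rig import *
print(sign_off())"
```

```text
the job is handed in; nothing more can be done
None
```

The job is handed in, at about 19 s on the robot's clock. I got no verdict back, so what follows comes from my own checks.

**What I did:**
- I drew the aluminium plate about 13 cm out of the rack by its blue tab and let it go on the bench, at about rack x = -0.075 m.
- I then gripped it by the boss and rested it on the stud tips about 14 mm short of its place, pressing with roughly 8 N.
- I slid it along until the holes dropped over the studs, lowered it and let go.

**Last checks:**
- **Seating:** tool height at release was 0.0663 m, exactly what a flush plate predicts. The last wrist and scene pictures show studs in all four holes and the tab between the three walls.
- **Gripper and bystanders:** the gripper is well clear, with the measured force near zero. In those pictures the orange screwdriver and the cylinder had not moved. I did not re-measure the other bystanders, but the arm never went near them at low height.

**Disagreements:**
- The nose box position differed by about 3 mm between the cameras, so I went by the close wrist view.
- The slide ran about 2 mm past centre before I eased it back, with only a few newtons of force.

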